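# Pack the packing blocks into the carrying tray

### The job

Pack the blue tray for the fitting job: lay the dark oak block flat in it, along the tray and close up to its red end, then stand the orange blocking brick that fits in the gap left at the other end, so that the oak cannot slide. Only then lay the pale pine block lengthways on the middle of the oak block, and last stand the yellow tape measure upright on the middle of the pine block. The white tray is for another job, and the black cup stays standing where it is.

Things in the scene. Friction and masses are not known exactly. Their poses are not given: they have to be found in the camera images.
- blue_tray: shallow tray with blue sides, a plywood floor and one red end, fixed to the bench. Outside 76 mm (x) by 214 mm (y), inside 64 by 202 mm; floor 6 mm thick, walls 6 mm thick. The long side lips rise only 12 mm above the floor (18 mm above the bench), the two end walls 26 mm above the floor (32 mm above the bench). Origin: centre of its underside, on the bench; x across, y along, the red end at +y (its inner face at y = +101 mm, that of the blue end at y = -101 mm), z up
- white_tray: the same tray with white sides and one red end, for another job; origin and axes as for the blue tray
- oak_block: dark brown oak block, 45 mm (x) by 160 mm (y) by 32 mm high, lying flat. Origin: centre of its underside; y along its length, z up
- pine_block: pale pine block, 60 mm (x) by 110 mm (y) by 40 mm high, lying flat. Origin: centre of its underside; y along its length, z up
- tape_measure: yellow tape measure standing upright: case 34 mm thick (x), 69 mm long (y), 65 mm high, with a black hook that sticks out low at its -y end (95 mm long in all). Origin: centre of the underside of the 95 mm length, so the case reaches from y = -22 to +47 mm; x is across its thickness (the way to grip it), z up
- thin_brick: orange blocking brick, 50 mm wide (x), 28 mm thick (y), 64 mm high, standing upright. Origin: centre of its underside; z up. It fits the 42 mm that the oak block leaves in the tray's length, with its 50 mm width across the tray
- thick_brick: orange blocking brick, 50 mm wide (x), 48 mm thick (y), 64 mm high, standing upright: too thick for the gap. Origin: centre of its underside; z up
- black_cup: black enamel cup with a handle, 77 mm across, 70 mm high, standing on the bench; origin: centre of the underside of cup and handle together
- tape_case (a point): centre of the underside of the tape measure's yellow case, 12.5 mm from its body origin toward +y; axes as the tape measure's
Things that resemble listed ones, but are neither listed nor needed, are in the scene too. Leave any turquoise look-alike of the thin_brick alone.

How it is judged:
On the way, in this order (a step that is already met when the one before it is completed fails the run):
1. the oak block lies in the blue tray, up to its red end, released (x of oak_block in the frame of blue_tray between -0.014 and 0.014 m and z of oak_block in the frame of blue_tray between 0.003 and 0.01 m and angle between oak_block's own z axis and vertical below 0.12 rad and linear speed of oak_block below 0.03 m/s and contact force between oak_block and the fingers below 0.2 N and y of oak_block in the frame of blue_tray between 0.007 and 0.024 m), for 0.2 s.
2. the thin brick stands in the gap at the other end beside the oak block, released (all of step 1 and x of thin_brick in the frame of blue_tray between -0.012 and 0.012 m and y of thin_brick in the frame of blue_tray between -0.091 and -0.065 m and z of thin_brick in the frame of blue_tray between 0.003 and 0.01 m and angle between thin_brick's own z axis and vertical below 0.12 rad and linear speed of thin_brick below 0.03 m/s and contact force between thin_brick and the fingers below 0.2 N), for 0.2 s.
3. the pine block lies on the oak block, released, with oak and brick still in place (all of step 2 and horizontal distance between pine_block and oak_block below 0.015 m and z of pine_block in the frame of oak_block between 0.028 and 0.036 m and angle between the y axis of pine_block and the y axis of oak_block, either way round below 0.2 rad and angle between pine_block's own z axis and vertical below 0.12 rad and linear speed of pine_block below 0.03 m/s and contact force between pine_block and the fingers below 0.2 N), for 0.2 s.
4. the tape measure stands on the pine block, released, with all the rest in place (all of step 3 and horizontal distance between tape_case and pine_block below 0.02 m and z of tape_measure in the frame of pine_block between 0.036 and 0.045 m and angle between tape_measure's own z axis and vertical below 0.12 rad and linear speed of tape_measure below 0.03 m/s and contact force between tape_measure and the fingers below 0.2 N), for 0.2 s.
At the end, for the whole second after the job is handed in: Oak flat in the blue tray, at most 14 mm from its red end; thin brick upright on the tray floor in the gap at the other end; pine flat on the oak, centres within 15 mm, lengthways within 0.2 rad; tape measure upright on the pine, its case within 20 mm of the pine's centre; all released, at rest (all of step 4); the robot touches nothing.
It fails at once if the black cup is knocked over or pushed away by more than 30 mm (angle between black_cup's own z axis and vertical above 0.4 rad or distance of black_cup from where it was at the start of the episode above 0.03 m).
It also fails if it takes over 112 s, if anything falls off the work surface, if the arm or the gripper's body presses on something with over 40 N, if the wrist force passes 120 N, or if a joint passes its speed limit or range.

### The arm

A 6-joint arm with a two-finger parallel gripper is mounted at the origin on a cart in front of the work surface, level with it; the furniture and walls round the work are solid. World frame = base frame: x ahead of the robot, y to its left, z up, the work surface at z = 0. Lengths are in m, angles in rad, forces in N, time in s.
With the tool pointing down it reaches from about 0.25 to 0.8 m from the base axis. Payload 8.5 kg.
Tool frame: the origin (TCP) lies between the finger pads; the fingertips stand 11 mm ahead of it and the grasp point (between the pads) lies 8 mm behind it; z points along the fingers, y is the line along which they close (so a half turn about z gives the same grasp; the last joint's range is limited). The gripper opens to 85 mm and grips with 20 to 120 N. Pads are 22 mm wide; open, the fingers measure 114 mm over their backs; the gripper's body (76 mm by 85 mm) begins 54 mm behind the grasp point. The pads swing forward as they close: fully open they stand 13 mm farther back than shut.
Start: joints at [1.138, 0.238, -0.013, 1.319, 0, 1.571], TCP at [0.22, 0.477, 0.242] pointing down, gripper open.
Joint ranges: [-2.66, 2.66], [-1.03, 1.9], [-1.14, 1.46], [-1.82, 2.27], [-1.45, 1.34], [-3.14, 3.14]. Speed limits (rad/s): [2.22, 2.22, 2.79, 3.14, 3.14, 3.14].

### API

Orientations are given as a unit quaternion [x, y, z, w].
In Python, from workcell import observe, capture, camera_info, hand_in, search_frame, silhouettes gives the robot as it stands.
- The arm moves only by the tool servo_tool, never from a script. Its arguments are lists of equal length, an entry for each row: "linear": the shift along the tool's x, y, z in mm, a list of three; "delta_rot": the turn, a rotation vector about the tool's x, y, z in degrees, a list of three; "jaw": the opening, from -1 (shut) to 1 (fully open). In form: {"linear": [[dx, dy, dz], ...], "delta_rot": [[rx, ry, rz], ...], "jaw": [jaw, ...]}. A call has 1 to 12 rows; each row is the pose to reach, as a shift and turn from the pose commanded when the call began, along the tool's axes at that moment; what a row does not reach only later rows make up. A row lasts 1/10 s, in which the tool goes at most 50 mm and 8.59 degrees, less where a joint would pass 70% of its speed; a pose out of reach is approached as far as the arm can. A call with a gripper value outside its range is refused whole. The fingers move at their own pace and stop on an object; "grip_force" is the grip in N (left out, the last holds). Time passes only in rows, so rows that repeat a pose let the fingers close. It gives the time, the measured TCP pose, the force, the opening and the grip force at its end, in the units of the state.
- observe(): the state, without advancing time (a new reading comes with each control period).
- capture(name): name is "scene" or "top"; returns the picture (420x560x3 uint8, blue, green, red); there is no depth.
- camera_info(name): a dict with "fov_y" (degrees; the focal length in pixels is half the picture's height over the tangent of half this angle, whatever the lens; pixels are square), "cx", "cy" (the principal point, pixels), "extrinsics" (4x4, takes a point from camera to world coordinates). Camera axes: x right, y up, looking along -z (the intrinsics and any distortion apply to the point x, -y, -z); pixel columns grow to the right and rows downward; lengths in m; the calibration is good to about 2 mm. A picture is of the moment at which its call begins. camera_info takes no time and is no camera call.
- hand_in(): hands the job in; it is judged then, once.
Trained networks look in the newest picture that a camera, given by its name, has taken for a name from the list of things; names that differ only in an ending like _2 or _b are one class to them, and where a whole thing is asked for, a point or a joint stands for the part that bears it (a point fixed in the world has none). Each returns a list of dicts, best first, with "p" (0 to 1); they miss things now and then, are a little off and sometimes report something else, mostly with a low value. They report only what shows in the picture. A call takes as long as a camera call. They do not tell look-alikes from the thing itself.
- search_frame(camera, name): "point" ([row, column] as shares, 0 to 1, of the picture: columns of its width, rows of its height, amid what is visible of it).
- silhouettes(camera, name): "mask" (420x560 bool, what is visible of it) and "point" ([row, column] as shares, 0 to 1, of the picture: columns of its width, rows of its height, amid what is visible of it).
The state is a dict: "time_s": time; "joints": joint angles; "joint_vel": joint speeds; "effort": joint torques, N m; "tool_pos": TCP position; "tcp_rot": TCP orientation; "contact_force": force on the tool from outside, world axes, zero at the start; "moment": the same for the moment, N m; "gripper_width": finger opening in m; "gripper_force": force on a finger pad.
Only numpy, scipy, OpenCV 4.12 (cv2) and the standard library are available. Lean on these libraries where they do the work, as an engineer would, in place of code of your own. Each camera call takes 0.05 s, during which the arm holds its last target. There are 200 camera calls.

## Working session

There is one attempt and no reset: what is moved stays moved. The work goes in short steps, Python scripts to look and compute and a tool call to move; the robot and the scene stay as the last step left them, time stands still between calls to the robot, and variables do not carry over. Pictures are saved under pics/ and viewed, at most 14 in all, crops included, and the job is handed in when it is done.

Besides the shell and the picture viewer there is one more tool, called in YAML: its name, and indented under it one key for each argument. servo_tool: Moves the arm, as the interface text tells. Its arguments: {"type":"object","properties":{"linear":{"type":"array"},"delta_rot":{"type":"array"},"jaw":{"type":"array"},"grip_force":{"type":"number"}},"required":["linear","delta_rot","jaw"]}

```bash
mkdir -p pics; ls; python3 - <<'E'
from workcell import *
import cv2,numpy as np
for n in("scene","top"):
    cv2.imwrite(f"pics/{n}0.png",capture(n)); i=camera_info(n); print(n,{k:(np.round(v,4).tolist() if k=="extrinsics" else v) for k,v in i.items()})
print(observe())
E
```

```text
pics
scene {'fov_y': 55.309406341357246, 'cx': 279.21742907107705, 'cy': 206.2366259205865, 'extrinsics': [[0.9046, 0.1852, -0.3839, 0.1244], [-0.4256, 0.4414, -0.7899, -0.9909], [0.0232, 0.878, 0.4781, 0.6236], [0.0, 0.0, 0.0, 1.0]]}
top {'fov_y': 57.06978018292699, 'cx': 273.46796065381045, 'cy': 199.27158452273574, 'extrinsics': [[-0.2204, 0.9541, -0.2027, 0.3642], [-0.9754, -0.2145, 0.051, 0.0183], [0.0052, 0.2089, 0.9779, 1.1766], [0.0, 0.0, 0.0, 1.0]]}
{'time_s': 0.1, 'joints': array([ 1.13800726e+00,  2.38733424e-01, -1.41608284e-02,  1.31920400e+00,
        1.91857771e-05,  1.57084262e+00]), 'joint_vel': array([-0.00022952, -0.00046315,  0.00082544,  0.0007932 ,  0.00153123,
       -0.00323187]), 'effort': array([ 3.32878990e-04, -5.39722717e+01,  3.46997917e+01,  1.34340508e-02,
        3.23277413e-05, -2.39897633e-05]), 'tool_pos': array([0.22003264, 0.47627356, 0.24173883]), 'tcp_rot': array([ 2.14732218e-01,  9.76672745e-01, -6.33724146e-04, -1.49122349e-04]), 'contact_force': array([-0.14090014, -0.13016018,  0.547389  ]), 'moment': array([-0.00340402, -0.02024272, -0.00896671]), 'gripper_force': 0.0, 'gripper_width': 0.08541201669261972}
```

View pics/scene0.png

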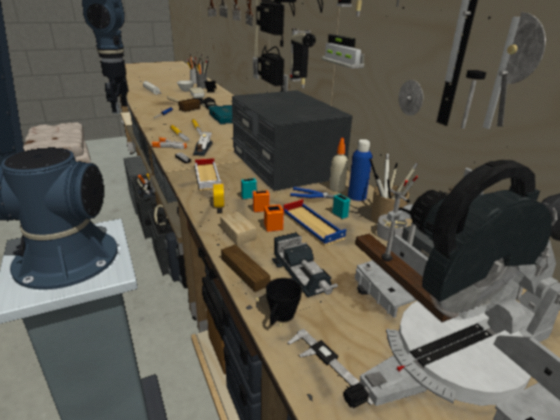

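View pics/top0.png

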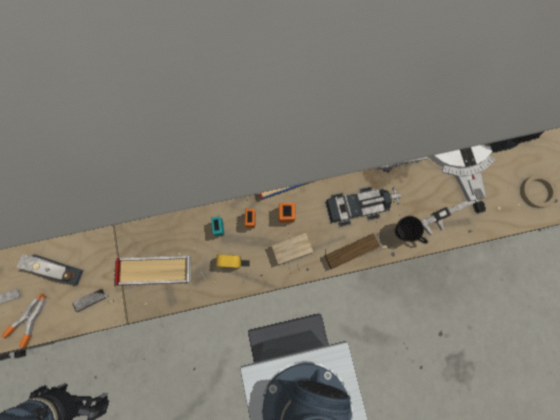

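The scene picture shows the blue tray at about (315,222), its red end at (290,207), with oak (245,266), pine (239,228), the tape (218,195), the cup (282,299) and two orange bricks (261,201) and (274,218). In the top picture they are oak (353,251), pine (293,248), tape (230,262) and bricks (250,217) and (287,212). The blue tray is mostly hidden there.

```bash
cat >h.py <<'E'
from workcell import *
import cv2,numpy as np
from scipy.spatial.transform import Rotation as R
def cam(n):
    i=camera_info(n); return 210/np.tan(np.radians(i["fov_y"]/2)),i["cx"],i["cy"],np.array(i["extrinsics"])
def px2w(n,u,v,z):
    f,cx,cy,E=cam(n); d=E[:3,:3]@np.array([(u-cx)/f,-(v-cy)/f,-1]); return E[:3,3]+d*(z-E[2,3])/d[2]
def w2px(n,P):
    f,cx,cy,E=cam(n); c=(np.atleast_2d(P)-E[:3,3])@E[:3,:3]; return np.c_[cx+f*c[:,0]/-c[:,2],cy-f*c[:,1]/-c[:,2]]
def boxpts(x,y,yaw,z0,L): # projected hull of box with size L
    s=np.array([[a,b,c] for a in(-.5,.5) for b in(-.5,.5) for c in(0,1)])*L
    c,q=np.cos(yaw),np.sin(yaw); return np.c_[x+c*s[:,0]-q*s[:,1],y+q*s[:,0]+c*s[:,1],z0+s[:,2]]
E
python3 - <<'E'
from h import *
capture("scene");capture("top")
H=dict(blue_tray=.01,oak_block=.016,pine_block=.02,tape_measure=.032,thin_brick=.032,thick_brick=.032,black_cup=.035)
M={}
for n in H:
  for c in("scene","top"):
    for k,d in enumerate(silhouettes(c,n)[:4]):
        m=d["mask"]; M[f"{n}|{c}|{k}"]=m
        v,u=np.nonzero(m)
        if len(u)==0: continue
        print(n,c,round(d["p"],2),"area",m.sum(),"px",round(u.mean()),round(v.mean()),"w",px2w(c,u.mean(),v.mean(),H[n]).round(3)[:2])
np.savez_compressed("m0.npz",**M)
a=capture("scene")[150:350,150:390]; cv2.imwrite("pics/c1.png",cv2.resize(a,(720,600),interpolation=cv2.INTER_CUBIC))
E
```

```text
blue_tray scene 0.74 area 1317 px 314 223 w [ 0.668 -0.112]
blue_tray top 0.62 area 227 px 276 192 w [ 0.628 -0.054]
oak_block scene 0.96 area 1158 px 245 268 w [ 0.4   -0.241]
oak_block scene 0.39 area 817 px 238 228 w [ 0.448 -0.059]
oak_block top 0.57 area 828 px 352 251 w [ 0.398 -0.236]
pine_block scene 0.64 area 804 px 238 228 w [ 0.446 -0.066]
pine_block top 0.89 area 823 px 291 249 w [ 0.445 -0.061]
tape_measure scene 0.79 area 261 px 219 198 w [0.444 0.109]
tape_measure top 0.91 area 349 px 231 261 w [0.447 0.121]
thin_brick scene 0.89 area 309 px 260 201 w [0.56  0.044]
thin_brick scene 0.76 area 308 px 248 188 w [0.557 0.146]
thin_brick scene 0.66 area 364 px 341 206 w [ 0.777 -0.087]
thin_brick top 0.74 area 197 px 250 218 w [0.561 0.04 ]
thin_brick top 0.63 area 231 px 217 226 w [0.559 0.14 ]
thick_brick scene 0.77 area 530 px 274 218 w [ 0.554 -0.072]
thick_brick scene 0.53 area 347 px 260 201 w [0.559 0.043]
thick_brick top 0.63 area 297 px 287 212 w [ 0.554 -0.072]
black_cup scene 0.79 area 1303 px 283 299 w [ 0.427 -0.399]
black_cup scene 0.27 area 288 px 219 197 w [0.445 0.111]
black_cup top 0.72 area 655 px 410 230 w [ 0.421 -0.418]
black_cup top 0.25 area 823 px 351 251 w [ 0.398 -0.23 ]
```

View pics/c1.png

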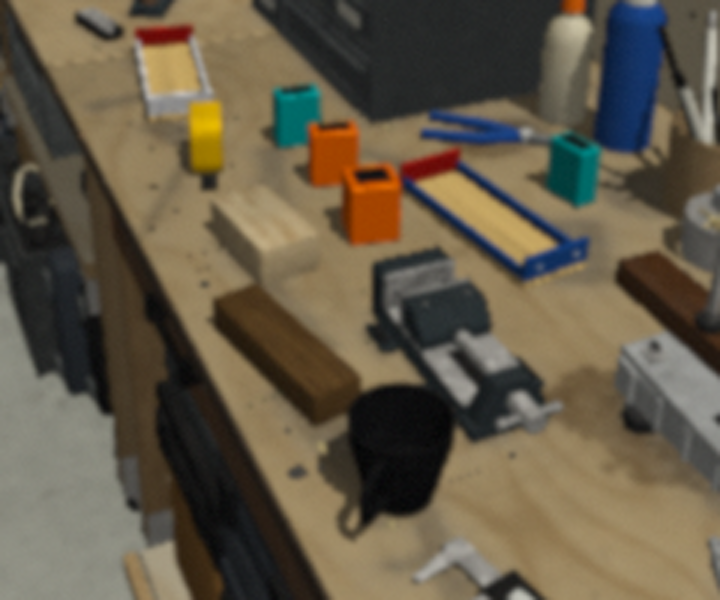

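The crop (3x, offset 150,150) shows these candidates:
- **Orange bricks:** A at scene (260,201) looks narrow, and B at (274,218) looks deeper. A fits thin_brick, and the size fit below should confirm it. The turquoise ones at (248,188) and (341,206) are decoys.
- **Trays:** the blue one is at (314,223), the white one at (207,173).
- **Oak:** the block at (245,266). The dark strip at (385,250) is something else.

```bash
cat >>h.py <<'E'
from scipy.optimize import minimize
S=8
def raster(n,boxes,roi):
    u0,v0,w,h=roi; im=np.zeros((h*4,w*4),np.uint8)
    for P in boxes:
        q=(w2px(n,P)-[u0,v0]+.5)*4*16
        cv2.fillConvexPoly(im,cv2.convexHull(q.astype(np.int32)),1,shift=4)
    return cv2.resize(im.astype(np.float32),(w,h),interpolation=cv2.INTER_AREA)
def fit(model,x0,masks,step=(.008,.008,.15)):
    rs={}
    for n,m in masks.items():
        v,u=np.nonzero(m); rs[n]=(u.min()-12,v.min()-12,np.ptp(u)+25,np.ptp(v)+25)
    def cost(p):
        c=0
        for n,m in masks.items():
            u0,v0,w,h=rs[n]; r=raster(n,model(p),rs[n]); k=m[max(v0,0):v0+h,max(u0,0):u0+w].astype(float)
            c+=1-np.minimum(r,k).sum()/np.maximum(r,k).sum()
        return c/len(masks)
    best=None
    for s in(1,-1,.5):
        x0=np.array(x0,float); sx=np.vstack([x0]+[x0+np.eye(len(x0))[i]*step[i]*s for i in range(len(x0))])
        r=minimize(cost,x0,method="Nelder-Mead",options=dict(initial_simplex=sx,xatol=1e-4,fatol=1e-4))
        if best is None or r.fun<best.fun: best=r
        x0=best.x
    return best.x,best.fun
box=lambda L,z0=0:(lambda p:[boxpts(*p,z0,np.array(L))])
def off(p,dx,dy): c,s=np.cos(p[2]),np.sin(p[2]); return p[0]+c*dx-s*dy,p[1]+s*dx+c*dy,p[2]
def tray(p): return [boxpts(*p,0,np.array([.076,.214,.018]))]+[boxpts(*off(p,0,s*.104),0,np.array([.076,.006,.032])) for s in(1,-1)]
def tape(p): return [boxpts(*off(p,0,.0125),0,np.array([.034,.069,.065])),boxpts(*off(p,0,-.035),0,np.array([.02,.026,.012]))]
E
python3 - <<'E'
from h import *
M=np.load("m0.npz")
def show(t,r): print(t,r[0].round(4),"cost",round(r[1],3))
g=lambda n,ks=0,kt=0:{"scene":M[f"{n}|scene|{ks}"],"top":M[f"{n}|top|{kt}"]}
def tryall(t,model,x0,m,yaws):
    for mm in (m,{"scene":m["scene"]},{"top":m["top"]}):
        show(t+str(list(mm)),min((fit(model,[*x0,y],mm) for y in yaws),key=lambda r:r[1]))
tryall("oak",box([.045,.16,.032]),(.4,-.238),g("oak_block"),(0,.2,-.2))
tryall("pine",box([.06,.11,.04]),(.446,-.062),g("pine_block"),(0,.3,-.3))
tryall("tape",tape,(.446,.11),g("tape_measure"),(0,.3,-.3))
for t,L in(("thin",.028),("thick",.048)):
    tryall("A as "+t,box([.05,L,.064]),(.56,.042),g("thin_brick"),(0,.4,-.4))
    tryall("B as "+t,box([.05,L,.064]),(.554,-.072),g("thick_brick"),(0,.4,-.4))
show("tray scene",min((fit(tray,[.668,-.112,y],{"scene":M["blue_tray|scene|0"]}) for y in(0,.3,-.3)),key=lambda r:r[1]))
E
```

```text
oak['scene', 'top'] [ 0.3989 -0.2349  0.19  ] cost 0.069
oak['scene'] [ 0.3988 -0.2362  0.1925] cost 0.077
oak['top'] [ 0.3991 -0.2353  0.1832] cost 0.058Traceback (most recent call last):
  File "<stdin>", line 9, in <module>
  File "<stdin>", line 7, in tryall
  File "<stdin>", line 7, in <genexpr>
  File "h.py", line 34, in fit
    r=minimize(cost,x0,method="Nelder-Mead",options=dict(initial_simplex=sx,xatol=1e-4,fatol=1e-4))
    res = _minimize_neldermead(fun, x0, args, callback, bounds=bounds,
                               **options)
    fxcc = func(xcc)
    fx = function(np.copy(x), *(wrapper_args + args))
  File "h.py", line 28, in cost
    u0,v0,w,h=rs[n]; r=raster(n,model(p),rs[n]); k=m[max(v0,0):v0+h,max(u0,0):u0+w].astype(float)
                       ~~~~~~^^^^^^^^^^^^^^^^^^
  File "h.py", line 18, in raster
    q=(w2px(n,P)-[u0,v0]+.5)*4*16
       ~~~~^^^^^
  File "h.py", line 9, in w2px
    f,cx,cy,E=cam(n); c=(np.atleast_2d(P)-E[:3,3])@E[:3,:3]; return np.c_[cx+f*c[:,0]/-c[:,2],cy-f*c[:,1]/-c[:,2]]
              ~~~^^^
  File "h.py", line 5, in cam
    i=camera_info(n); return 210/np.tan(np.radians(i["fov_y"]/2)),i["cx"],i["cy"],np.array(i["extrinsics"])
ValueError: time passes only in moves, steps and waits
```

```bash
sed -i 's/^def cam(n)/import functools\n@functools.lru_cache\ndef cam(n)/' h.py
python3 - <<'E'
from h import *
M=np.load("m0.npz")
def show(t,r): print(t,r[0].round(4),"cost",round(r[1],3),flush=True)
g=lambda n,ks=0,kt=0:{"scene":M[f"{n}|scene|{ks}"],"top":M[f"{n}|top|{kt}"]}
def tryall(t,model,x0,m,yaws):
    for mm in (m,{"scene":m["scene"]},{"top":m["top"]}):
        show(t+str(list(mm)),min((fit(model,[*x0,y],mm) for y in yaws),key=lambda r:r[1]))
tryall("pine",box([.06,.11,.04]),(.446,-.062),g("pine_block"),(0,.3,-.3))
tryall("tape",tape,(.446,.11),g("tape_measure"),(0,.3,-.3))
for t,L in(("thin",.028),("thick",.048)):
    tryall("A as "+t,box([.05,L,.064]),(.56,.042),g("thin_brick"),(0,.4,-.4))
    tryall("B as "+t,box([.05,L,.064]),(.554,-.072),g("thick_brick"),(0,.4,-.4))
show("tray scene",min((fit(tray,[.668,-.112,y],{"scene":M["blue_tray|scene|0"]}) for y in(0,.3,-.3)),key=lambda r:r[1]))
E
```

```text
pine['scene', 'top'] [ 0.4455 -0.061   0.1242] cost 0.065
pine['scene'] [ 0.4451 -0.0607  0.0752] cost 0.071
pine['top'] [ 0.4454 -0.0608  0.1431] cost 0.049
tape['scene', 'top'] [ 0.4457  0.1165 -0.2921] cost 0.182
tape['scene'] [ 0.4458  0.1164 -0.2902] cost 0.23
tape['top'] [ 0.4456  0.1156 -0.3011] cost 0.132
A as thin['scene', 'top'] [ 0.5592  0.0406 -0.2169] cost 0.142
A as thin['scene'] [0.5625 0.0481 0.6257] cost 0.149
A as thin['top'] [ 0.5592  0.0406 -0.2146] cost 0.085
B as thin['scene', 'top'] [ 0.5542 -0.0712  0.0852] cost 0.217
B as thin['scene'] [ 0.5531 -0.0715  0.0077] cost 0.135
B as thin['top'] [ 0.5547 -0.0718  0.1034] cost 0.29
A as thick['scene', 'top'] [ 0.5617  0.0448 -0.3948] cost 0.348
A as thick['scene'] [ 0.5626  0.0483 -0.3874] cost 0.248
A as thick['top'] [ 0.5603  0.0387 -0.0103] cost 0.423
B as thick['scene', 'top'] [ 0.5541 -0.0704 -0.1477] cost 0.105
B as thick['scene'] [ 0.5541 -0.0704 -0.148 ] cost 0.062
B as thick['top'] [ 0.555  -0.0697 -0.1828] cost 0.148
tray scene [ 0.6666 -0.1052  0.1296] cost 0.059
```

The size fits agree: A (0.559, 0.041) is the thin brick and B (0.554, -0.070) the thick one. I'll check the tray and tape fits in an overlay.

```bash
python3 - <<'E'
from h import *
def ov(n,roi,k,draw):
    u0,v0,w,h=roi; a=cv2.resize(capture(n)[v0:v0+h,u0:u0+w],(w*k,h*k),interpolation=cv2.INTER_CUBIC)
    for P,col in draw:
        q=((w2px(n,P)-[u0,v0]+.5)*k)
        for i in range(8):
            for j in range(i):
                if bin(i^j).count("1")==1: cv2.line(a,*[tuple(map(int,q[t])) for t in(i,j)],col,1,cv2.LINE_AA)
    return a
T=[(b,(0,255,0)) for b in tray((.6666,-.1052,.1296))]; Y=[(b,(255,0,255)) for b in tape((.4456,.116,-.292))]
B=[(boxpts(.5592,.0406,-.217,0,np.array([.05,.028,.064])),(255,255,0))]
a=ov("scene",(280,195,72,52),8,T); a=cv2.resize(a,(560,404))
b=ov("scene",(200,180,70,50),5,Y+B); c=ov("top",(205,205,60,70),4,Y+B)
W=800; im=np.zeros((600,800,3),np.uint8); im[:404,:560]=a; im[:280,560:800]=c; im[404:600,:350]=b[:196]
cv2.imwrite("pics/o1.png",im)
E
```

```text
(no output)
```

View pics/o1.png

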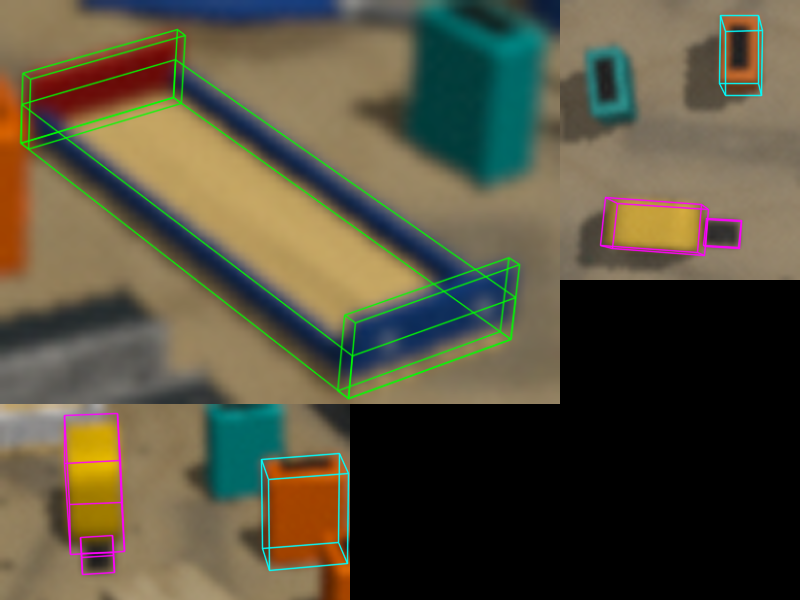

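The overlays match within about 1 px (the tray by roughly 1–2 mm), so I'll start moving. First move is to above the oak.

```bash
cat >>h.py <<'E'
def go(x,y,z,deg,ref=None):
    "shift/turn from current pose to tool down at x,y,z with tool y heading deg (half turn free)"
    o=observe() if ref is None else ref; Rc=R.from_quat(o["tcp_rot"])
    best=None
    for d in(deg,deg+180):
        h=np.radians(d); yv=np.array([np.cos(h),np.sin(h),0]); zv=np.array([0,0,-1.])
        Rt=R.from_matrix(np.c_[np.cross(yv,zv),yv,zv]); rv=np.degrees((Rc.inv()*Rt).as_rotvec())
        if best is None or np.linalg.norm(rv)<np.linalg.norm(best): best=rv
    print("lin",(Rc.inv().apply(np.array([x,y,z])-o["tool_pos"])*1000).round(1),"rot",best.round(2),"t",o["time_s"])
E
python3 -c "
from h import *
go(.399,-.235,.15,10.9)"
```

```text
lin [-460.8 -571.    92.3] rot [-0.   0.  54.3] t 1.1
```

servo_tool:
  linear:
    - [-200,-250,0]
    - [-300,-380,0]
    - [-461,-571,40]
    - [-461,-571,40]
    - [-461,-571,60]
    - [-461,-571,60]
    - [-461,-571,92]
    - [-461,-571,92]
    - [-461,-571,92]
    - [-461,-571,92]
    - [-461,-571,92]
    - [-461,-571,92]
  delta_rot:
    - [0,0,54]
    - [0,0,54]
    - [0,0,54]
    - [0,0,54]
    - [0,0,54]
    - [0,0,54]
    - [0,0,54]
    - [0,0,54]
    - [0,0,54]
    - [0,0,54]
    - [0,0,54]
    - [0,0,54]
  jaw: [1,1,1,1,1,1,1,1,1,1,1,1]
  grip_force: 50

```text
time_s: 2.3
tool_pos: [0.3652, -0.1027, 0.1746]
tcp_rot: [0.635, 0.773, 0.0, 0.001]
contact_force: [1.5, 0.8, 0.6]
gripper_width: 0.0851
gripper_force: 0.0
```

```bash
python3 -c "
from h import *
go(.399,-.235,.15,10.9);go(.399,-.235,.024,10.9)"
```

```text
lin [-136.4    7.4   24.7] rot [0.07 0.03 0.28] t 2.3
lin [-136.3    7.3  150.7] rot [0.07 0.03 0.28] t 2.3
```

servo_tool:
  linear:
    - [-136,7,25]
    - [-136,7,25]
    - [-136,7,25]
    - [-136,7,25]
    - [-136,7,25]
    - [-136,7,60]
    - [-136,7,90]
  delta_rot:
    - [0,0,0.3]
    - [0,0,0.3]
    - [0,0,0.3]
    - [0,0,0.3]
    - [0,0,0.3]
    - [0,0,0.3]
    - [0,0,0.3]
  jaw: [1,1,1,1,1,1,1]

```text
time_s: 3.0
tool_pos: [0.3986, -0.2316, 0.0845]
tcp_rot: [0.636, 0.771, 0.0, 0.001]
contact_force: [-0.0, 0.0, 0.0]
gripper_width: 0.0854
gripper_force: 0.0
```

```bash
python3 -c "
from h import *
cv2.imwrite('pics/s2.png',cv2.resize(capture('scene')[200:320,180:340],(800,600),interpolation=cv2.INTER_CUBIC))
go(.399,-.235,.024,10.9);print(observe()['tool_pos'])"
```

```text
lin [-5.5  2.  56.2] rot [-0.2  -0.18  0.08] t 3.05
[ 0.39618769 -0.23009683  0.08024435]
```

View pics/s2.png

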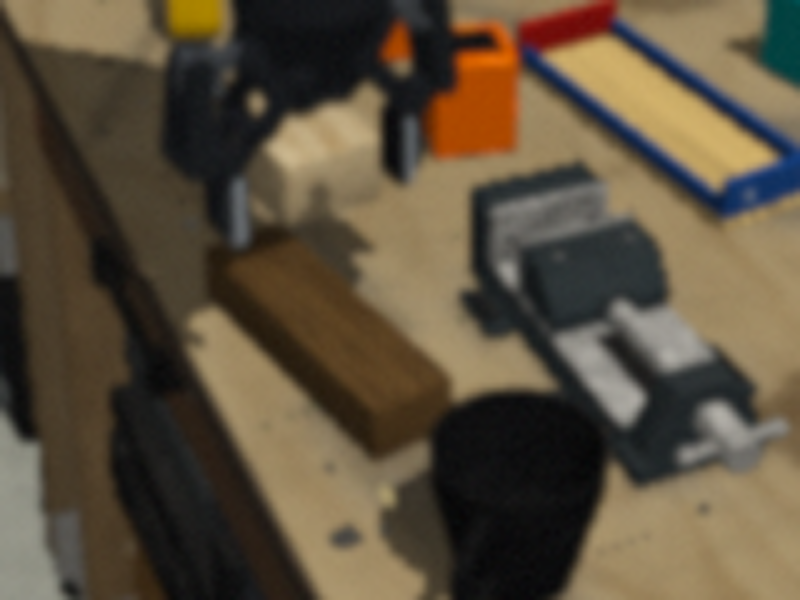

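The open fingers straddle the oak (block centre at crop (330,345)), and the cup is clear. Going down.

servo_tool:
  linear:
    - [-3,2,30]
    - [-3,2,56]
    - [-3,2,56]
    - [-3,2,56]
  delta_rot:
    - [0,0,0]
    - [0,0,0]
    - [0,0,0]
    - [0,0,0]
  jaw: [1,1,1,1]

```text
time_s: 3.45
tool_pos: [0.4009, -0.2343, 0.0295]
tcp_rot: [0.636, 0.771, -0.0, -0.0]
contact_force: [0.6, 0.4, 0.4]
gripper_width: 0.0854
gripper_force: 0.0
```

```bash
python3 -c "
from h import *
go(.399,-.235,.024,10.9);print(observe()['tool_pos'])"
```

```text
lin [-0.3 -2.   5.5] rot [-0.02 -0.02  0.06] t 3.45
[ 0.40092382 -0.23427313  0.02951431]
```

servo_tool:
  linear:
    - [0,-2,5.5]
    - [0,-2,5.5]
    - [0,-2,5.5]
    - [0,-2,5.5]
    - [0,-2,5.5]
    - [0,-2,5.5]
    - [0,-2,5.5]
    - [0,-2,5.5]
  delta_rot:
    - [0,0,0]
    - [0,0,0]
    - [0,0,0]
    - [0,0,0]
    - [0,0,0]
    - [0,0,0]
    - [0,0,0]
    - [0,0,0]
  jaw: [1,1,-1,-1,-1,-1,-1,-1]
  grip_force: 60

```text
time_s: 4.25
tool_pos: [0.3992, -0.2356, 0.0236]
tcp_rot: [0.637, 0.771, -0.0, 0.0]
contact_force: [-2.1, 0.6, 7.6]
gripper_width: 0.0439
gripper_force: 61.3
```

servo_tool:
  linear:
    - [0,0,-20]
    - [0,0,-50]
    - [0,0,-80]
    - [0,0,-110]
    - [0,0,-110]
    - [0,0,-110]
  delta_rot:
    - [0,0,0]
    - [0,0,0]
    - [0,0,0]
    - [0,0,0]
    - [0,0,0]
    - [0,0,0]
  jaw: [-1,-1,-1,-1,-1,-1]

```text
time_s: 4.85
tool_pos: [0.3991, -0.2355, 0.1332]
tcp_rot: [0.637, 0.771, 0.0, 0.0]
contact_force: [0.2, 1.2, -2.5]
gripper_width: 0.0438
gripper_force: 62.5
```

```bash
python3 - <<'E'
from h import *
o=observe(); print(o['tool_pos'],o['gripper_width'],o['contact_force'])
M={}
for c in("scene","top"):
    im=capture(c)
    if c=="scene": cv2.imwrite('pics/s3.png',cv2.resize(im[180:320,180:360],(720,560),interpolation=cv2.INTER_CUBIC))
T=(.6666,-.1052,.1296); x,y,_=off(T,0,.018)
go(x,y,.14,np.degrees(.1296))
E
```

```text
[ 0.3990718  -0.23548102  0.13315636] 0.043765818149635045 [ 0.2102827   1.15262472 -2.45146466]
lin [ 94.6 289.2  -8.4] rot [-0.09 -0.07  3.47] t 4.95
```

View pics/s3.png

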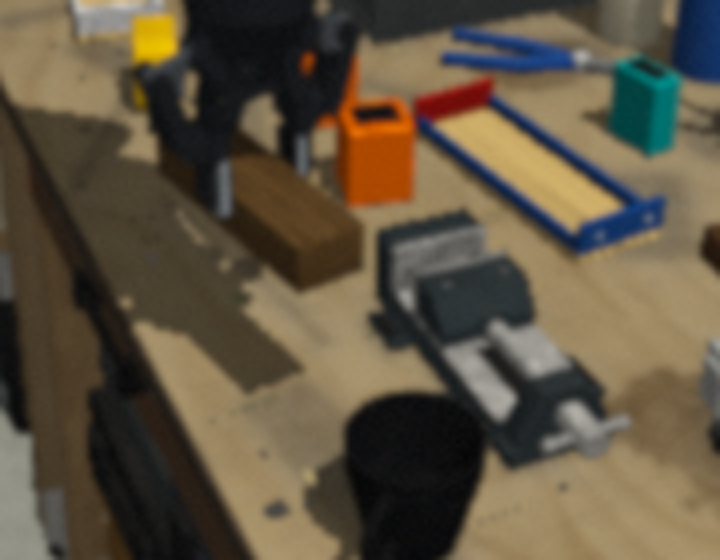

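The oak is held level (crop (270,215), width 44 mm). I'll check the tray pose against the strip visible in the top camera, then go over the tray.

```bash
python3 - <<'E'
from h import *
m=np.load("m0.npz")["blue_tray|top|0"]; s=np.load("m0.npz")["blue_tray|scene|0"]
f=raster("top",tray((.6666,-.1052,.1296)),(0,0,560,420))>.5
# near-side (lower) edge of tray per column: mask vs model
for u in range(258,300,5): 
    a=np.nonzero(m[:,u])[0]; b=np.nonzero(f[:,u])[0]; print(u,a.max() if len(a) else None,b.max() if len(b) else None,end=" | ")
print(); print("cols mask",np.nonzero(m.any(0))[0][[0,-1]],"model",np.nonzero(f.any(0))[0][[0,-1]])
for e in (1,2):
  k=cv2.erode(s.astype(np.uint8),np.ones((3,3)) if e==2 else cv2.getStructuringElement(cv2.MORPH_CROSS,(3,3)))>0
  print(e,fit(tray,[.667,-.105,.13],{"scene":k}))
im=capture("scene"); b,g,r=[im[...,i].astype(int) for i in range(3)]
roi=np.zeros((420,560),bool); roi[195:250,280:352]=1
red=(r>g+40)&(r>b+40)&(r<170)&roi&(g<60); v,u=np.nonzero(red); print("red",len(u),u.mean(),v.mean(),u.min(),u.max(),v.min(),v.max())
print(w2px("scene",np.array([[*off((.6666,-.1052,.1296),dx,.101)[:2],z] for dx in(-.038,.038) for z in(.006,.032)])).round(1))
T=(.6666,-.1052,.1296); x,y,_=off(T,0,.015); print(x,y)
go(x,y,.13,np.degrees(.1296))
E
```

```text
258 None 192 | 263 199 199 | 268 197 197 | 273 195 195 | 278 193 193 | 283 192 192 | 288 191 190 | 293 189 188 | 298 None 186 | 
cols mask [259 297] model [253 326]
1 (array([ 0.66826029, -0.10225738,  0.10729119]), np.float64(0.14345028972943374))
2 (array([ 0.66956177, -0.10037849,  0.09488613]), np.float64(0.1914327646303431))
red 112 293.07142857142856 204.83035714285714 283 302 200 209
[[283.3 212. ]
 [283.5 204.7]
 [302.9 206.2]
 [303.4 199.1]]
0.6646614373874692 -0.09032579497931746
lin [ 91.5 289.1   1.4] rot [-0.11 -0.08  3.47] t 5.0
```

The top camera's near-side tray edge agrees to 1 px. I'll use tray ≈ (0.667, -0.104, 0.12 rad) and move over it.

servo_tool:
  linear:
    - [30,90,0]
    - [55,170,0]
    - [75,240,0]
    - [92,290,0]
    - [92,290,0]
    - [92,290,0]
    - [92,290,0]
    - [92,290,0]
    - [92,290,0]
    - [92,290,0]
  delta_rot:
    - [0,0,2]
    - [0,0,4]
    - [0,0,4]
    - [0,0,4]
    - [0,0,4]
    - [0,0,4]
    - [0,0,4]
    - [0,0,4]
    - [0,0,4]
    - [0,0,4]
  jaw: [-1,-1,-1,-1,-1,-1,-1,-1,-1,-1]

```text
time_s: 6.0
tool_pos: [0.665, -0.091, 0.1328]
tcp_rot: [0.664, 0.748, -0.0, -0.0]
contact_force: [-0.1, -0.6, -2.3]
gripper_width: 0.0435
gripper_force: 62.8
```

```bash
python3 - <<'E'
from h import *
o=observe(); print(o['tool_pos'],o['gripper_width'],o['contact_force'])
go(.6652,-.089,.038,7)
go(.6652,-.089,.0297,7)
E
```

```text
[ 0.66501637 -0.09099872  0.13281969] 0.04349603681516515 [-0.14420507 -0.645466   -2.29521661]
lin [ 2.   0.5 94.8] rot [-0.07 -0.   -0.16] t 6.0
lin [  2.    0.5 103.1] rot [-0.07 -0.   -0.16] t 6.0
```

servo_tool:
  linear:
    - [2,0,40]
    - [2,0,70]
    - [2,0,85]
    - [2,0,93]
    - [2,0,97]
    - [2,0,101]
    - [2,0,103]
    - [2,0,103]
    - [2,0,103]
  delta_rot:
    - [0,0,0]
    - [0,0,0]
    - [0,0,0]
    - [0,0,0]
    - [0,0,0]
    - [0,0,0]
    - [0,0,0]
    - [0,0,0]
    - [0,0,0]
  jaw: [-1,-1,-1,-1,-1,-1,-1,-1,-1]

```text
time_s: 6.9
tool_pos: [0.6664, -0.0883, 0.0306]
tcp_rot: [0.663, 0.748, 0.0, 0.0]
contact_force: [-0.3, -1.3, -2.4]
gripper_width: 0.0437
gripper_force: 62.7
```

```bash
python3 - <<'E'
from h import *
o=observe(); print(o['tool_pos'],o['gripper_width'],o['contact_force'],o['moment'])
cv2.imwrite('pics/s4.png',cv2.resize(capture('scene')[190:260,260:360],(800,560),interpolation=cv2.INTER_CUBIC))
E
```

```text
[ 0.6663763  -0.08825555  0.03059654] 0.04371777474627159 [-0.2694812  -1.27711155 -2.44127336] [ 0.01629523 -0.00639302  0.04243433]
```

View pics/s4.png

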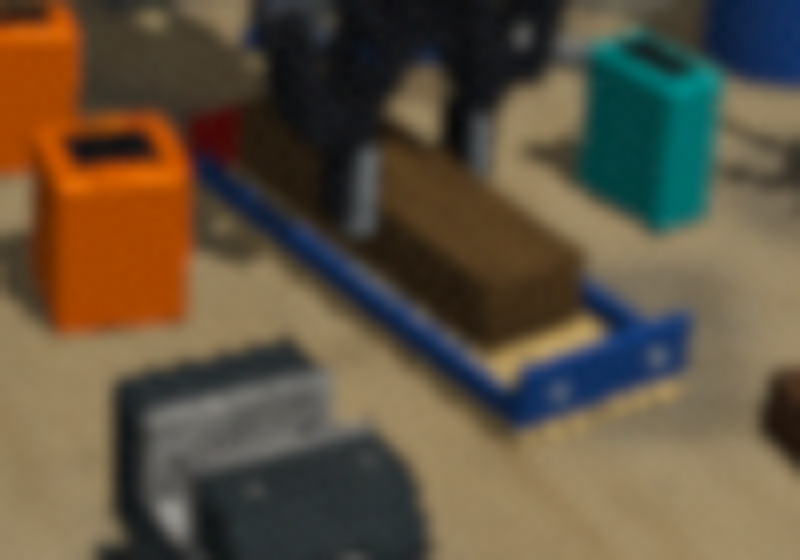

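The oak is inside the tray lips (crop (430,230)), with a gap at the blue end (540,340). Feeling for the red end.

servo_tool:
  linear:
    - [1,0,0]
    - [2,0,0]
    - [3,0,0]
    - [3,0,0]
  delta_rot:
    - [0,0,0]
    - [0,0,0]
    - [0,0,0]
    - [0,0,0]
  jaw: [-1,-1,-1,-1]

```text
time_s: 7.35
tool_pos: [0.6658, -0.0851, 0.0301]
tcp_rot: [0.663, 0.748, -0.0, 0.0]
contact_force: [0.1, -0.1, -1.4]
gripper_width: 0.0436
gripper_force: 62.9
```

servo_tool:
  linear:
    - [1,0,0]
    - [2,0,0]
    - [2,0,0]
  delta_rot:
    - [0,0,0]
    - [0,0,0]
    - [0,0,0]
  jaw: [-1,-1,-1]

```text
time_s: 7.65
tool_pos: [0.6657, -0.0851, 0.0303]
tcp_rot: [0.664, 0.748, -0.001, 0.001]
contact_force: [-0.5, -8.8, -1.4]
gripper_width: 0.0435
gripper_force: 62.9
```

The red wall touches at TCP y = -0.085. Backing off about 1.5 mm, setting down and releasing.

servo_tool:
  linear:
    - [-3.5,0,0]
    - [-3.5,0,0.5]
    - [-3.5,0,1]
    - [-3.5,0,1]
    - [-3.5,0,1]
    - [-3.5,0,1]
    - [-3.5,0,1]
    - [-3.5,0,1]
    - [-3.5,0,1]
  delta_rot:
    - [0,0,0]
    - [0,0,0]
    - [0,0,0]
    - [0,0,0]
    - [0,0,0]
    - [0,0,0]
    - [0,0,0]
    - [0,0,0]
    - [0,0,0]
  jaw: [-1,-1,-1,-0.1,0.3,1,1,1,1]

```text
time_s: 8.55
tool_pos: [0.6659, -0.0866, 0.0289]
tcp_rot: [0.663, 0.748, -0.0, -0.0]
contact_force: [-0.1, -0.1, 0.3]
gripper_width: 0.0856
gripper_force: 0.0
```

servo_tool:
  linear:
    - [0,0,-20]
    - [0,0,-50]
    - [0,0,-90]
    - [0,0,-130]
    - [0,0,-130]
    - [0,0,-130]
  delta_rot:
    - [0,0,0]
    - [0,0,0]
    - [0,0,0]
    - [0,0,0]
    - [0,0,0]
    - [0,0,0]
  jaw: [1,1,1,1,1,1]

```text
time_s: 9.15
tool_pos: [0.6664, -0.0868, 0.16]
tcp_rot: [0.663, 0.748, 0.001, 0.001]
contact_force: [-0.4, -0.4, -0.2]
gripper_width: 0.0853
gripper_force: 0.0
```

```bash
python3 - <<'E'
from h import *
o=observe(); print(o['tool_pos'],o['gripper_width'],o['contact_force'])
go(.559,.0405,.16,-12.4)
E
```

```text
[ 0.66644987 -0.08675944  0.16001183] 0.08526283410051372 [-0.42308983 -0.40920112 -0.16388719]
lin [139.3 -91.4  -0.3] rot [1.30e-01 1.00e-02 1.93e+01] t 9.15
```

servo_tool:
  linear:
    - [45,-30,0]
    - [90,-60,0]
    - [139,-91,0]
    - [139,-91,0]
    - [139,-91,0]
    - [139,-91,0]
    - [139,-91,0]
    - [139,-91,20]
    - [139,-91,40]
  delta_rot:
    - [0,0,7]
    - [0,0,14]
    - [0,0,19.3]
    - [0,0,19.3]
    - [0,0,19.3]
    - [0,0,19.3]
    - [0,0,19.3]
    - [0,0,19.3]
    - [0,0,19.3]
  jaw: [1,1,1,1,1,1,1,1,1]

```text
time_s: 10.05
tool_pos: [0.5602, 0.0392, 0.1185]
tcp_rot: [0.78, 0.626, 0.0, 0.0]
contact_force: [0.3, -0.3, -0.4]
gripper_width: 0.0854
gripper_force: 0.0
```

```bash
python3 - <<'E'
from h import *
im=capture("scene"); d=silhouettes("scene","oak_block")
for e in d[:2]:
    v,u=np.nonzero(e["mask"]); print(e["p"],u.mean(),v.mean())
    if u.mean()>290: print("oak",fit(box([.045,.16,.032],.006),[.666,-.087,.12],{"scene":e["mask"]}))
a=cv2.resize(im[170:260,230:350],(800,600),interpolation=cv2.INTER_CUBIC); cv2.imwrite('pics/s5.png',a)
go(.559,.0405,.038,-12.4)
E
```

```text
0.64 311.15731874145007 216.93160054719561
oak (array([ 0.66808373, -0.08597139,  0.10069151]), np.float64(0.10291965179878282))
lin [ 1.6  1.  78.3] rot [-0.24  0.08 -0.07] t 10.15
```

View pics/s5.png

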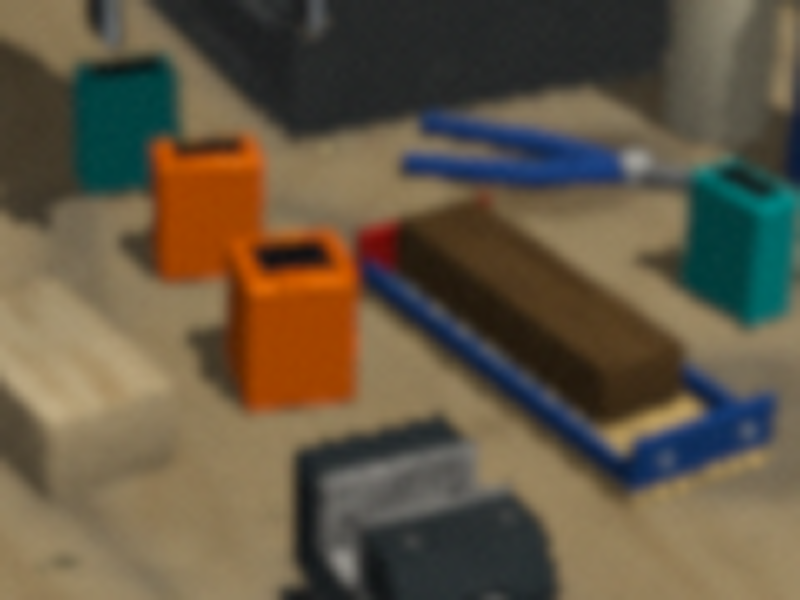

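The oak lies flat against the red end (crop (540,310)), with the gap at (655,425). The thin brick is the orange one at (205,205); its top face is the shallower of the two and the size fit agrees. Grasping it.

servo_tool:
  linear:
    - [1,1,30]
    - [1,1,60]
    - [1,1,78]
    - [1,1,80]
    - [1,1,80]
    - [1,1,80]
    - [1,1,80]
    - [1,1,80]
    - [1,1,80]
    - [1,1,80]
  delta_rot:
    - [0,0,0]
    - [0,0,0]
    - [0,0,0]
    - [0,0,0]
    - [0,0,0]
    - [0,0,0]
    - [0,0,0]
    - [0,0,0]
    - [0,0,0]
    - [0,0,0]
  jaw: [1,1,1,1,1,-1,-1,-1,-1,-1]
  grip_force: 40

```text
time_s: 11.15
tool_pos: [0.5609, 0.0412, 0.0403]
tcp_rot: [0.779, 0.627, 0.001, 0.001]
contact_force: [0.4, -0.1, 6.4]
gripper_width: 0.0494
gripper_force: 42.0
```

servo_tool:
  linear:
    - [0,0,-20]
    - [0,0,-50]
    - [0,0,-80]
    - [0,0,-100]
    - [0,0,-100]
    - [0,0,-100]
  delta_rot:
    - [0,0,0]
    - [0,0,0]
    - [0,0,0]
    - [0,0,0]
    - [0,0,0]
    - [0,0,0]
  jaw: [-1,-1,-1,-1,-1,-1]

```text
time_s: 11.75
tool_pos: [0.5601, 0.0412, 0.1393]
tcp_rot: [0.779, 0.627, 0.0, 0.0]
contact_force: [-0.2, 0.4, -1.7]
gripper_width: 0.0491
gripper_force: 41.7
```

```bash
python3 - <<'E'
from h import *
o=observe(); print(o['tool_pos'],o['gripper_width'],o['contact_force'])
im=capture("scene"); capture("top"); z=o['tool_pos'][2]-.0375
for c in("scene","top"):
  for e in silhouettes(c,"thin_brick")[:3]:
    v,u=np.nonzero(e["mask"]); print(c,e["p"],u.mean(),v.mean(),e["mask"].sum(),px2w(c,u.mean(),v.mean(),z+.02).round(3))
cv2.imwrite('pics/s6.png',cv2.resize(im[140:230,210:330],(800,600),interpolation=cv2.INTER_CUBIC))
E
```

```text
[0.56013288 0.04117483 0.1392678 ] 0.04909322493570883 [-0.16006224  0.36803487 -1.66195711]
scene 0.91 340.77777777777777 206.35897435897436 351 [ 0.677 -0.225  0.122]
scene 0.88 261.6165191740413 172.68141592920355 339 [0.569 0.055 0.122]
scene 0.83 248.1122448979592 189.1904761904762 294 [ 0.489 -0.037  0.122]
```

View pics/s6.png

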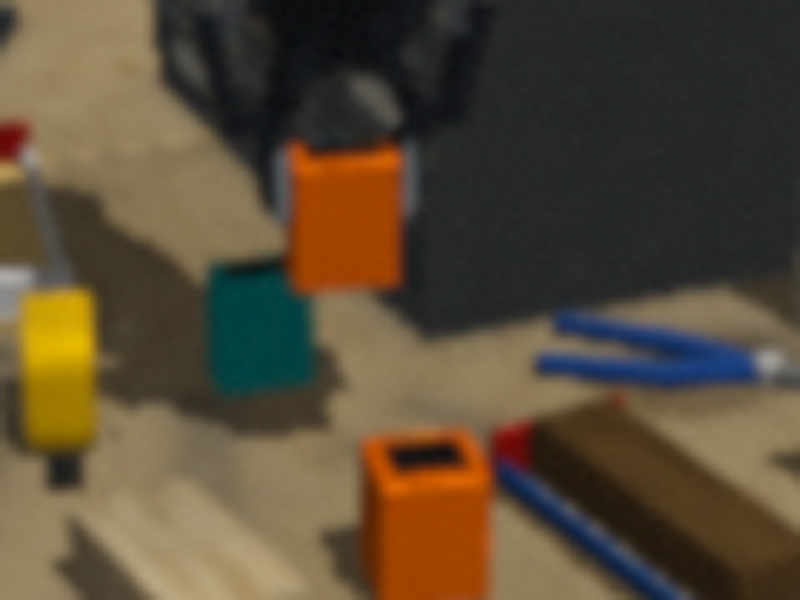

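The brick is held upright (crop (345,215), width 49 mm). Next I'll check vise clearance and compute the move to the gap.

```bash
python3 - <<'E'
from h import *
for p in((297,237),(305,250),(312,247),(330,285)): print(p,px2w("scene",*p,.04).round(3))
for p in((330,205),(335,190),(350,200),(386,196)): print("top",p,px2w("top",*p,.04).round(3))
e=[x for x in (capture("scene") is not None and silhouettes("scene","thin_brick")) if 250<x["point"][1]*560<270 and x["point"][0]*420<180]
if e: 
  z=observe()['tool_pos'][2]-.0403
  print("brick in hand",fit(lambda p:[boxpts(p[0],p[1],-.2164,z,np.array([.05,.028,.064]))],[.56,.041],{"scene":e[0]["mask"]},(.006,.006)))
go(.677,-.1855,.139,7); go(.677,-.1855,.047,7)
E
```

```text
(297, 237) [ 0.564 -0.201  0.04 ]
(305, 250) [ 0.554 -0.263  0.04 ]
(312, 247) [ 0.578 -0.258  0.04 ]
(330, 285) [ 0.541 -0.406  0.04 ]
top (330, 205) [ 0.545 -0.203  0.04 ]
top (335, 190) [ 0.587 -0.229  0.04 ]
top (350, 200) [ 0.547 -0.265  0.04 ]
top (386, 196) [ 0.535 -0.375  0.04 ]
brick in hand (array([0.56040779, 0.03566927]), np.float64(0.17097207704942508))
lin [-196.1  163.3   -1. ] rot [ -0.09   0.02 -19.4 ] t 12.05
lin [-196.   163.5   91. ] rot [ -0.09   0.02 -19.4 ] t 12.05
```

servo_tool:
  linear:
    - [-30,25,0]
    - [-70,58,0]
    - [-110,92,0]
    - [-150,125,0]
    - [-196,163,0]
    - [-196,163,0]
    - [-196,163,0]
    - [-196,163,0]
    - [-196,163,10]
    - [-196,163,10]
    - [-196,163,10]
  delta_rot:
    - [0,0,-5]
    - [0,0,-10]
    - [0,0,-15]
    - [0,0,-19.4]
    - [0,0,-19.4]
    - [0,0,-19.4]
    - [0,0,-19.4]
    - [0,0,-19.4]
    - [0,0,-19.4]
    - [0,0,-19.4]
    - [0,0,-19.4]
  jaw: [-1,-1,-1,-1,-1,-1,-1,-1,-1,-1,-1]

```text
time_s: 13.15
tool_pos: [0.6767, -0.1841, 0.1288]
tcp_rot: [0.662, 0.749, -0.0, -0.0]
contact_force: [-0.8, 0.5, -1.4]
gripper_width: 0.0499
gripper_force: 41.9
```

```bash
python3 - <<'E'
from h import *
o=observe(); print(o['tool_pos'],o['gripper_width'])
im=capture("scene"); z=o['tool_pos'][2]-.0403
k=6.6667; u0,v0=270,150
a=cv2.resize(im[150:240,270:390],(800,600),interpolation=cv2.INTER_CUBIC)
for P,col in((boxpts(*o['tool_pos'][:2],.122,z,np.array([.05,.028,.064])),(0,255,0)),):
    q=((w2px("scene",P)-[u0,v0]+.5)*k)
    for i in range(8):
        for j in range(i):
            if bin(i^j).count("1")==1: cv2.line(a,*[tuple(map(int,q[t])) for t in(i,j)],col,1,cv2.LINE_AA)
cv2.imwrite('pics/s7.png',a)
go(.677,-.1855,.047,7)
E
```

```text
[ 0.6766908  -0.18411568  0.12878444] 0.04990070544444764
lin [-1.2 -0.  82.1] rot [-0.02 -0.    0.07] t 13.2
```

View pics/s7.png

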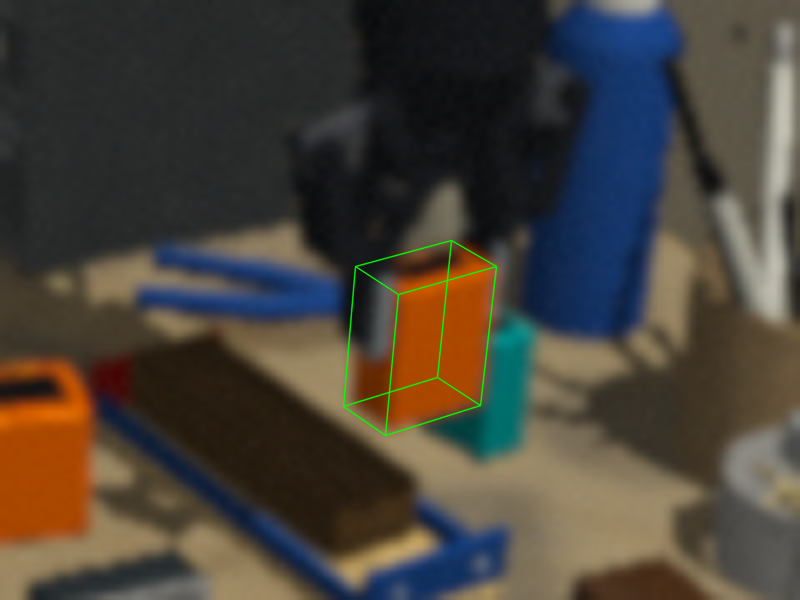

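The held brick matches the model (crop (430,340)) to about 1 px. Lowering into the gap.

servo_tool:
  linear:
    - [-1,0,25]
    - [-1,0,40]
    - [-1,0,40]
    - [-1,0,50]
    - [-1,0,60]
    - [-1,0,66]
    - [-1,0,66]
  delta_rot:
    - [0,0,0]
    - [0,0,0]
    - [0,0,0]
    - [0,0,0]
    - [0,0,0]
    - [0,0,0]
    - [0,0,0]
  jaw: [-1,-1,-1,-1,-1,-1,-1]

```text
time_s: 13.9
tool_pos: [0.6767, -0.1861, 0.062]
tcp_rot: [0.663, 0.749, -0.0, -0.001]
contact_force: [0.3, -0.2, -0.9]
gripper_width: 0.0496
gripper_force: 41.9
```

```bash
python3 - <<'E'
from h import *
o=observe(); print(o['tool_pos'],o['contact_force'])
im=capture("scene")
cv2.imwrite('pics/s8.png',cv2.resize(im[170:260,270:390],(800,600),interpolation=cv2.INTER_CUBIC))
go(.677,-.1855,.0465,7)
E
```

```text
[ 0.67674561 -0.18613166  0.06201094] [ 0.27856226 -0.17229444 -0.94968484]
lin [ 0.8  0.  16.2] rot [-0.04 -0.01  0.  ] t 13.95
```

View pics/s8.png

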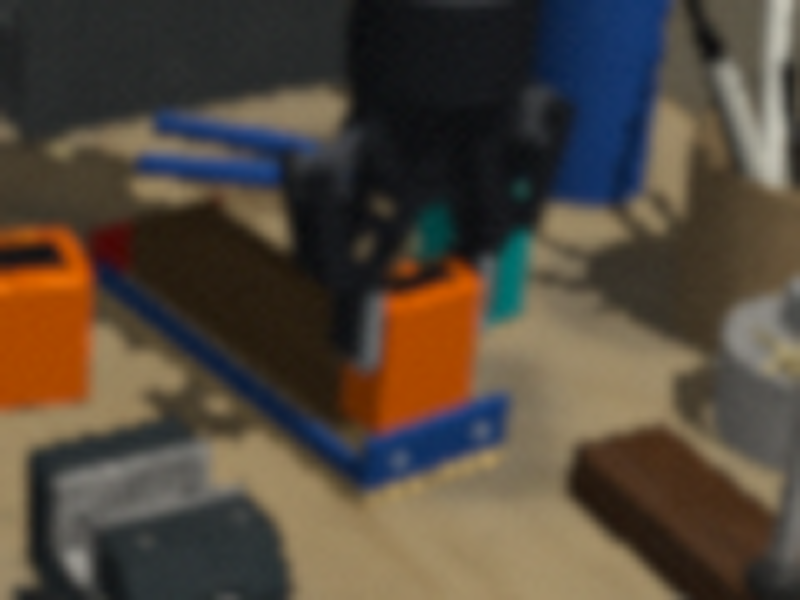

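The brick bottom is now below the oak top and end wall with no contact force, so it is in the gap (crop (410,350)). Setting it down.

servo_tool:
  linear:
    - [0,0,7]
    - [0,0,12]
    - [0,0,15]
    - [0,0,16]
    - [0,0,16]
    - [0,0,16]
  delta_rot:
    - [0,0,0]
    - [0,0,0]
    - [0,0,0]
    - [0,0,0]
    - [0,0,0]
    - [0,0,0]
  jaw: [-1,-1,-1,-1,-1,-1]

```text
time_s: 14.55
tool_pos: [0.6774, -0.1863, 0.0472]
tcp_rot: [0.663, 0.749, -0.0, 0.0]
contact_force: [0.3, -0.3, -0.9]
gripper_width: 0.0492
gripper_force: 41.9
```

servo_tool:
  linear:
    - [0,0,1]
    - [0,0,1.5]
    - [0,0,1.5]
    - [0,0,1.5]
    - [0,0,1.5]
    - [0,0,1.5]
    - [0,0,1.5]
  delta_rot:
    - [0,0,0]
    - [0,0,0]
    - [0,0,0]
    - [0,0,0]
    - [0,0,0]
    - [0,0,0]
    - [0,0,0]
  jaw: [-1,-1,0.2,0.5,1,1,1]

```text
time_s: 15.25
tool_pos: [0.6772, -0.1863, 0.0454]
tcp_rot: [0.663, 0.749, -0.0, -0.0]
contact_force: [0.0, -0.0, 0.1]
gripper_width: 0.0856
gripper_force: 0.0
```

servo_tool:
  linear:
    - [0,0,-20]
    - [0,0,-50]
    - [0,0,-90]
    - [0,0,-130]
    - [0,0,-130]
    - [0,0,-130]
  delta_rot:
    - [0,0,0]
    - [0,0,0]
    - [0,0,0]
    - [0,0,0]
    - [0,0,0]
    - [0,0,0]
  jaw: [1,1,1,1,1,1]

```text
time_s: 15.85
tool_pos: [0.6779, -0.1865, 0.1767]
tcp_rot: [0.663, 0.749, 0.0, 0.001]
contact_force: [0.1, 0.2, -1.4]
gripper_width: 0.0851
gripper_force: 0.0
```

```bash
python3 - <<'E'
from h import *
o=observe(); print(o['tool_pos'],o['contact_force'])
go(.4455,-.061,.17,7.5)
E
```

```text
[ 0.67786404 -0.18647466  0.17668902] [ 0.06117409  0.24708488 -1.39652137]
lin [ 152.9 -215.3    6.1] rot [ 0.12  0.06 -0.5 ] t 15.85
```

servo_tool:
  linear:
    - [30,-40,0]
    - [60,-85,0]
    - [95,-130,0]
    - [125,-175,0]
    - [153,-215,6]
    - [153,-215,6]
    - [153,-215,6]
    - [153,-215,6]
    - [153,-215,6]
    - [153,-215,6]
  delta_rot:
    - [0,0,0]
    - [0,0,0]
    - [0,0,0]
    - [0,0,0]
    - [0,0,0]
    - [0,0,0]
    - [0,0,0]
    - [0,0,0]
    - [0,0,0]
    - [0,0,0]
  jaw: [1,1,1,1,1,1,1,1,1,1]

```text
time_s: 16.85
tool_pos: [0.4461, -0.0611, 0.1691]
tcp_rot: [0.663, 0.749, -0.0, -0.0]
contact_force: [0.1, 0.1, -0.0]
gripper_width: 0.0852
gripper_force: 0.0
```

```bash
python3 - <<'E'
from h import *
im=capture("scene")
cv2.imwrite('pics/s9.png',cv2.resize(im[170:260,220:340+20],(800,514),interpolation=cv2.INTER_CUBIC))
for n,L in(("oak_block",[.045,.16,.032]),("thin_brick",[.05,.028,.064])):
  for e in silhouettes("scene",n):
    v,u=np.nonzero(e["mask"])
    if 295<u.mean()<335: print(n,fit(box(L,.006),[*px2w("scene",u.mean(),v.mean(),.03)[:2],.12],{"scene":e["mask"]}))
go(.4455,-.061,.03,7)
E
```

```text
oak_block (array([ 0.6662496 , -0.08388772,  0.06143358]), np.float64(0.2187475568759284))
oak_block (array([ 0.64582975, -0.16040721,  0.32293722]), np.float64(0.6044264689360745))
lin [-0.000e+00 -1.000e-01  1.392e+02] rot [-0.03 -0.   -0.02] t 17.0
```

View pics/s9.png

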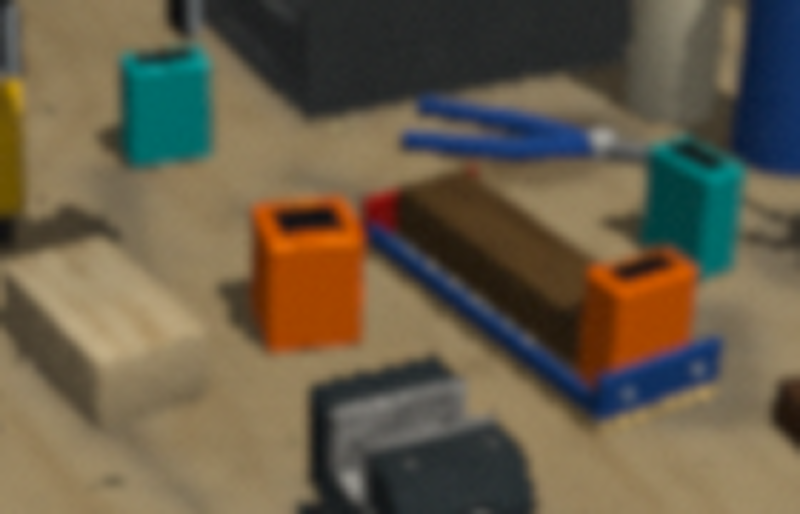

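The thin brick stands in the gap (crop (640,310)) with the oak against the red end (500,250). The pine lies free at (110,330). Grasping the pine.

servo_tool:
  linear:
    - [0,0,45]
    - [0,0,90]
    - [0,0,120]
    - [0,0,139]
    - [0,0,141]
    - [0,0,141]
    - [0,0,141]
    - [0,0,141]
    - [0,0,141]
    - [0,0,141]
    - [0,0,141]
  delta_rot:
    - [0,0,0]
    - [0,0,0]
    - [0,0,0]
    - [0,0,0]
    - [0,0,0]
    - [0,0,0]
    - [0,0,0]
    - [0,0,0]
    - [0,0,0]
    - [0,0,0]
    - [0,0,0]
  jaw: [1,1,1,1,1,1,-1,-1,-1,-1,-1]
  grip_force: 50

```text
time_s: 18.1
tool_pos: [0.4462, -0.0608, 0.0299]
tcp_rot: [0.663, 0.749, 0.001, 0.001]
contact_force: [-0.9, -0.5, 5.8]
gripper_width: 0.0589
gripper_force: 53.4
```

servo_tool:
  linear:
    - [0,0,-20]
    - [0,0,-50]
    - [0,0,-90]
    - [0,0,-130]
    - [0,0,-130]
    - [0,0,-130]
  delta_rot:
    - [0,0,0]
    - [0,0,0]
    - [0,0,0]
    - [0,0,0]
    - [0,0,0]
    - [0,0,0]
  jaw: [-1,-1,-1,-1,-1,-1]

```text
time_s: 18.7
tool_pos: [0.446, -0.0608, 0.16]
tcp_rot: [0.663, 0.749, 0.001, 0.001]
contact_force: [-0.4, -0.3, -0.4]
gripper_width: 0.0591
gripper_force: 54.9
```

```bash
python3 - <<'E'
from h import *
o=observe(); print(o['tool_pos'],o['contact_force'],o['gripper_width'])
go(.6662,-.0866,.16,6.8)
E
```

```text
[ 0.44596367 -0.06076704  0.15997031] [-0.37639437 -0.34816406 -0.36541955] 0.05909756786757058
lin [-52.5 215.4   0.7] rot [0.19 0.06 0.2 ] t 18.7
```

servo_tool:
  linear:
    - [-10,40,0]
    - [-20,85,0]
    - [-30,130,0]
    - [-40,175,0]
    - [-52.5,215,0]
    - [-52.5,215,0]
    - [-52.5,215,0]
    - [-52.5,215,0]
    - [-52.5,215,10]
    - [-52.5,215,20]
    - [-52.5,215,20]
  delta_rot:
    - [0,0,0]
    - [0,0,0]
    - [0,0,0]
    - [0,0,0]
    - [0,0,0]
    - [0,0,0]
    - [0,0,0]
    - [0,0,0]
    - [0,0,0]
    - [0,0,0]
    - [0,0,0]
  jaw: [-1,-1,-1,-1,-1,-1,-1,-1,-1,-1,-1]

```text
time_s: 19.8
tool_pos: [0.6635, -0.0863, 0.1368]
tcp_rot: [0.663, 0.749, -0.001, -0.001]
contact_force: [-0.7, 0.5, -0.9]
gripper_width: 0.0587
gripper_force: 54.8
```

```bash
python3 - <<'E'
from h import *
o=observe(); print(o['tool_pos'],o['contact_force'],o['gripper_width'])
capture("scene"); z=o['tool_pos'][2]-.0299
for e in silhouettes("scene","pine_block")[:3]:
    v,u=np.nonzero(e["mask"]); print(e["p"],u.mean(),v.mean(),len(u))
    if u.mean()>280: print(fit(lambda p:[boxpts(p[0],p[1],.119,z,np.array([.06,.11,.04]))],[.666,-.087],{"scene":e["mask"]},(.006,.006)))
go(.6662,-.0866,.068,6.8)
E
```

```text
[ 0.66346916 -0.086318    0.13684864] [-0.67157724  0.51194129 -0.89163927] 0.058713696197498055
0.65 313.1230551626591 186.16407355021215 707
(array([ 0.6641174 , -0.08758791]), np.float64(0.17330399706637334))
lin [-0.4  1.8 70.3] rot [-0.04 -0.01  0.2 ] t 19.9
```

servo_tool:
  linear:
    - [0,2,25]
    - [0,2,45]
    - [0,2,58]
    - [0,2,64]
    - [0,2,67]
    - [0,2,68]
    - [0,2,68]
    - [0,2,68]
  delta_rot:
    - [0,0,0.2]
    - [0,0,0.2]
    - [0,0,0.2]
    - [0,0,0.2]
    - [0,0,0.2]
    - [0,0,0.2]
    - [0,0,0.2]
    - [0,0,0.2]
  jaw: [-1,-1,-1,-1,-1,-1,-1,-1]

```text
time_s: 20.7
tool_pos: [0.6674, -0.0864, 0.0713]
tcp_rot: [0.664, 0.748, 0.0, 0.0]
contact_force: [-0.2, -0.6, -1.7]
gripper_width: 0.0589
gripper_force: 54.9
```

```bash
python3 - <<'E'
from h import *
o=observe(); print(o['tool_pos'],o['contact_force'],o['gripper_width'])
go(.6662,-.0866,.0675,6.8)
E
```

```text
[ 0.66742874 -0.08639045  0.07127686] [-0.18337314 -0.64380844 -1.74108141] 0.05894018489591633
lin [-0.1 -1.2  3.8] rot [0.06 0.02 0.  ] t 20.7
```

servo_tool:
  linear:
    - [0,-1,1.5]
    - [0,-1,2.5]
    - [0,-1,3]
    - [0,-1,3]
    - [0,-1,3]
  delta_rot:
    - [0,0,0]
    - [0,0,0]
    - [0,0,0]
    - [0,0,0]
    - [0,0,0]
  jaw: [-1,-1,-1,-1,-1]

```text
time_s: 21.2
tool_pos: [0.666, -0.0865, 0.068]
tcp_rot: [0.664, 0.748, 0.0, 0.0]
contact_force: [-3.1, 0.1, 4.8]
gripper_width: 0.0587
gripper_force: 55.4
```

servo_tool:
  linear:
    - [0,0,0.5]
    - [0,0,1]
    - [0,0,1]
  delta_rot:
    - [0,0,0]
    - [0,0,0]
    - [0,0,0]
  jaw: [-1,-1,-1]

```text
time_s: 21.5
tool_pos: [0.666, -0.0865, 0.068]
tcp_rot: [0.664, 0.748, 0.0, 0.0]
contact_force: [-5.7, 1.1, 13.7]
gripper_width: 0.0591
gripper_force: 56.4
```

It's seated on the oak. Relieving the pressure and releasing.

servo_tool:
  linear:
    - [0,0,-1]
    - [0,0,-1]
    - [0,0,-1]
    - [0,0,-1]
    - [0,0,-1]
    - [0,0,-1]
    - [0,0,-1]
  delta_rot:
    - [0,0,0]
    - [0,0,0]
    - [0,0,0]
    - [0,0,0]
    - [0,0,0]
    - [0,0,0]
    - [0,0,0]
  jaw: [-1,-1,0.5,0.7,1,1,1]

```text
time_s: 22.2
tool_pos: [0.666, -0.0864, 0.0674]
tcp_rot: [0.664, 0.748, -0.0, -0.0]
contact_force: [-0.1, -0.3, 0.3]
gripper_width: 0.0858
gripper_force: 0.0
```

servo_tool:
  linear:
    - [0,0,-20]
    - [0,0,-60]
    - [0,0,-100]
    - [0,0,-130]
    - [0,0,-130]
    - [0,0,-130]
  delta_rot:
    - [0,0,0]
    - [0,0,0]
    - [0,0,0]
    - [0,0,0]
    - [0,0,0]
    - [0,0,0]
  jaw: [1,1,1,1,1,1]

```text
time_s: 22.8
tool_pos: [0.6663, -0.0865, 0.1981]
tcp_rot: [0.664, 0.748, 0.0, 0.001]
contact_force: [-1.4, -0.0, -0.4]
gripper_width: 0.0852
gripper_force: 0.0
```

```bash
python3 - <<'E'
from h import *
x,y,_=off((.4456,.116,-.292),0,.0125); print(x,y)
go(x,y,.19,np.degrees(-.292))
E
```

```text
0.44919835174592426 0.12797087568695806
lin [ 238.7 -190.2    7.7] rot [8.000e-02 1.000e-02 2.353e+01] t 22.8
```

servo_tool:
  linear:
    - [40,-30,0]
    - [80,-60,0]
    - [120,-95,0]
    - [160,-130,0]
    - [200,-160,5]
    - [239,-190,8]
    - [239,-190,8]
    - [239,-190,8]
    - [239,-190,8]
    - [239,-190,8]
    - [239,-190,8]
    - [239,-190,8]
  delta_rot:
    - [0,0,4]
    - [0,0,8]
    - [0,0,12]
    - [0,0,18]
    - [0,0,23.5]
    - [0,0,23.5]
    - [0,0,23.5]
    - [0,0,23.5]
    - [0,0,23.5]
    - [0,0,23.5]
    - [0,0,23.5]
    - [0,0,23.5]
  jaw: [1,1,1,1,1,1,1,1,1,1,1,1]

```text
time_s: 24.0
tool_pos: [0.4496, 0.1277, 0.1893]
tcp_rot: [0.803, 0.596, -0.0, -0.0]
contact_force: [-0.5, 0.7, 0.5]
gripper_width: 0.0857
gripper_force: 0.0
```

```bash
python3 - <<'E'
from h import *
im=capture("scene")
cv2.imwrite('pics/s10.png',cv2.resize(im[150:260,190:350],(800,550),interpolation=cv2.INTER_CUBIC))
for e in silhouettes("scene","pine_block")[:2]:
    v,u=np.nonzero(e["mask"]); print(e["p"],u.mean(),v.mean(),len(u))
    if u.mean()>280: print("pine",fit(box([.06,.11,.04],.038),[.666,-.087,.12],{"scene":e["mask"]}))
print(observe()['tool_pos']); go(.4492,.128,.042,-16.7)
E
```

```text
0.97 311.2704485488127 205.4934036939314 758
pine (array([ 0.66856397, -0.08594649,  0.08397505]), np.float64(0.07685255920550038))
[0.44935486 0.12795714 0.1893779 ]
lin [ 0.000e+00 -1.000e-01  1.474e+02] rot [-0.01  0.02 -0.05] t 24.1
```

View pics/s10.png

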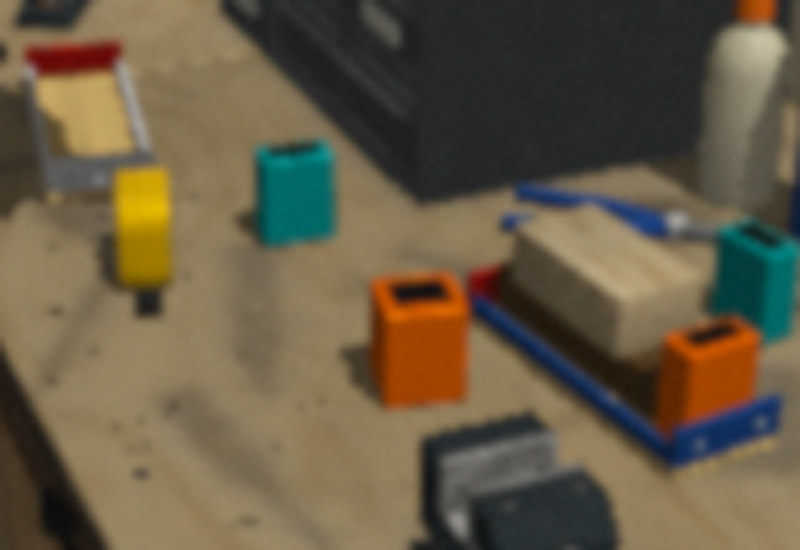

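The pine lies on the oak (crop (605,275), fit within 3 mm of the oak centre). The tape stands free at (145,230). Grasping the tape.

servo_tool:
  linear:
    - [0,0,45]
    - [0,0,90]
    - [0,0,125]
    - [0,0,147]
    - [0,0,148]
    - [0,0,148]
    - [0,0,148]
    - [0,0,148]
    - [0,0,148]
    - [0,0,148]
    - [0,0,148]
    - [0,0,148]
  delta_rot:
    - [0,0,0]
    - [0,0,0]
    - [0,0,0]
    - [0,0,0]
    - [0,0,0]
    - [0,0,0]
    - [0,0,0]
    - [0,0,0]
    - [0,0,0]
    - [0,0,0]
    - [0,0,0]
    - [0,0,0]
  jaw: [1,1,1,1,1,1,-1,-1,-1,-1,-1,-1]
  grip_force: 40

```text
time_s: 25.3
tool_pos: [0.4495, 0.1285, 0.0423]
tcp_rot: [0.802, 0.597, 0.001, 0.0]
contact_force: [-1.3, -0.5, 6.1]
gripper_width: 0.0323
gripper_force: 39.8
```

servo_tool:
  linear:
    - [0,0,-20]
    - [0,0,-50]
    - [0,0,-90]
    - [0,0,-130]
    - [0,0,-150]
    - [0,0,-150]
    - [0,0,-150]
  delta_rot:
    - [0,0,0]
    - [0,0,0]
    - [0,0,0]
    - [0,0,0]
    - [0,0,0]
    - [0,0,0]
    - [0,0,0]
  jaw: [-1,-1,-1,-1,-1,-1,-1]

```text
time_s: 26.0
tool_pos: [0.4488, 0.1283, 0.1911]
tcp_rot: [0.802, 0.597, -0.0, 0.0]
contact_force: [-0.3, 0.7, -2.7]
gripper_width: 0.0324
gripper_force: 40.8
```

```bash
python3 - <<'E'
from h import *
o=observe(); print(o['tool_pos'],o['contact_force'],o['gripper_width'])
go(.6662,-.0865,.2,6.8)
E
```

```text
[0.44883092 0.12832139 0.19107106] [-0.33570367  0.70600783 -2.66878532] 0.032435819561609985
lin [-143.3  269.9   -8.9] rot [ 0.00e+00  1.00e-02 -2.35e+01] t 26.0
```

servo_tool:
  linear:
    - [-20,38,0]
    - [-42,80,-5]
    - [-64,120,-9]
    - [-86,160,-9]
    - [-105,200,-9]
    - [-125,235,-9]
    - [-143,270,-9]
    - [-143,270,-9]
    - [-143,270,-9]
    - [-143,270,-9]
    - [-143,270,-9]
    - [-143,270,-9]
  delta_rot:
    - [0,0,-3]
    - [0,0,-6]
    - [0,0,-9]
    - [0,0,-13]
    - [0,0,-17]
    - [0,0,-21]
    - [0,0,-23.5]
    - [0,0,-23.5]
    - [0,0,-23.5]
    - [0,0,-23.5]
    - [0,0,-23.5]
    - [0,0,-23.5]
  jaw: [-1,-1,-1,-1,-1,-1,-1,-1,-1,-1,-1,-1]

```text
time_s: 27.2
tool_pos: [0.6661, -0.0853, 0.2008]
tcp_rot: [0.664, 0.748, -0.0, 0.0]
contact_force: [-0.4, 0.7, -1.9]
gripper_width: 0.0322
gripper_force: 41.3
```

```bash
python3 - <<'E'
from h import *
o=observe(); print(o['tool_pos'],o['contact_force'],o['gripper_width'])
go(.6664,-.0865,.1205,6.8)
E
```

```text
[ 0.66611238 -0.08533415  0.20075795] [-0.42843559  0.65315165 -1.92631942] 0.03220800841568713
lin [-1.2  0.1 80.3] rot [-0.    0.    0.06] t 27.2
```

servo_tool:
  linear:
    - [-1,0,25]
    - [-1,0,50]
    - [-1,0,65]
    - [-1,0,73]
    - [-1,0,77]
    - [-1,0,78.5]
    - [-1,0,78.5]
    - [-1,0,78.5]
  delta_rot:
    - [0,0,0]
    - [0,0,0]
    - [0,0,0]
    - [0,0,0]
    - [0,0,0]
    - [0,0,0]
    - [0,0,0]
    - [0,0,0]
  jaw: [-1,-1,-1,-1,-1,-1,-1,-1]

```text
time_s: 28.0
tool_pos: [0.6671, -0.0872, 0.1229]
tcp_rot: [0.664, 0.748, 0.0, 0.001]
contact_force: [-0.3, 1.2, -2.3]
gripper_width: 0.0322
gripper_force: 41.2
```

servo_tool:
  linear:
    - [0,0,0.5]
    - [0,0,1]
    - [0,0,1]
    - [0,0,1]
  delta_rot:
    - [0,0,0]
    - [0,0,0]
    - [0,0,0]
    - [0,0,0]
  jaw: [-1,-1,-1,-1]

```text
time_s: 28.4
tool_pos: [0.6667, -0.0872, 0.1211]
tcp_rot: [0.664, 0.748, -0.0, 0.0]
contact_force: [0.6, 0.8, -1.3]
gripper_width: 0.0322
gripper_force: 41.2
```

servo_tool:
  linear:
    - [0,0,0.5]
    - [0,0,1]
    - [0,0,1]
    - [0,0,1]
  delta_rot:
    - [0,0,0]
    - [0,0,0]
    - [0,0,0]
    - [0,0,0]
  jaw: [-1,-1,-1,-1]

```text
time_s: 28.8
tool_pos: [0.6668, -0.0872, 0.1204]
tcp_rot: [0.664, 0.748, 0.0, 0.0]
contact_force: [-1.2, -0.7, 2.4]
gripper_width: 0.0327
gripper_force: 41.7
```

Contact reads +2.4 N, so it's seated. Releasing and withdrawing straight up.

servo_tool:
  linear:
    - [0,0,0]
    - [0,0,0]
    - [0,0,0]
    - [0,0,0]
    - [0,0,0]
    - [0,0,0]
    - [0,0,0]
  delta_rot:
    - [0,0,0]
    - [0,0,0]
    - [0,0,0]
    - [0,0,0]
    - [0,0,0]
    - [0,0,0]
    - [0,0,0]
  jaw: [-0.1,0.2,0.6,1,1,1,1]

```text
time_s: 29.5
tool_pos: [0.6667, -0.0872, 0.12]
tcp_rot: [0.664, 0.748, -0.0, 0.0]
contact_force: [0.2, -1.0, -0.6]
gripper_width: 0.0853
gripper_force: 0.0
```

servo_tool:
  linear:
    - [0,0,-15]
    - [0,0,-40]
    - [0,0,-80]
    - [0,0,-120]
    - [0,0,-150]
    - [0,0,-150]
    - [0,0,-150]
    - [0,0,-150]
  delta_rot:
    - [0,0,0]
    - [0,0,0]
    - [0,0,0]
    - [0,0,0]
    - [0,0,0]
    - [0,0,0]
    - [0,0,0]
    - [0,0,0]
  jaw: [1,1,1,1,1,1,1,1]

```text
time_s: 30.3
tool_pos: [0.6662, -0.0871, 0.2687]
tcp_rot: [0.664, 0.748, -0.001, -0.001]
contact_force: [0.4, 0.2, 0.2]
gripper_width: 0.0855
gripper_force: 0.0
```

```bash
python3 - <<'E'
from h import *
im=capture("scene"); o=observe(); print(o['tool_pos'],o['contact_force'],o['gripper_width'])
cv2.imwrite('pics/s11.png',cv2.resize(im[150:260,230:390],(800,550),interpolation=cv2.INTER_CUBIC))
E
```

```text
[ 0.66618653 -0.0870625   0.26854273] [-0.6239079  0.1441253  0.1697933] 0.08537743412953668
```

View pics/s11.png

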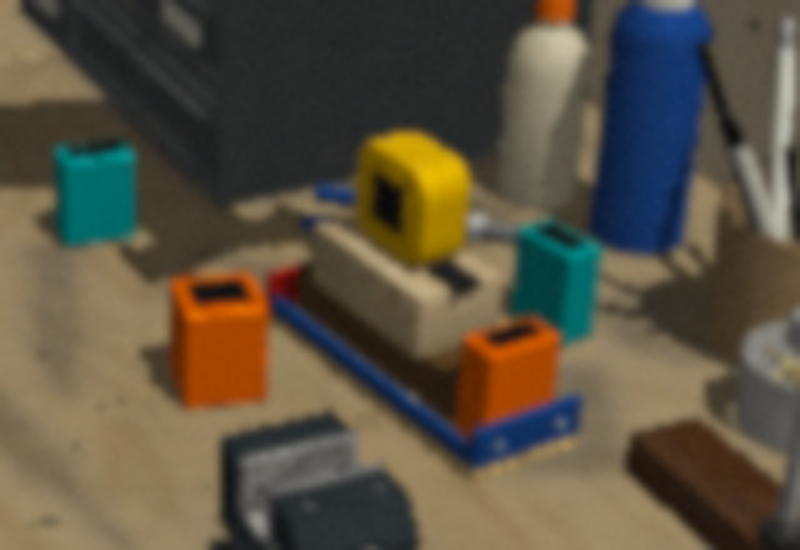

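The tape stands upright on the middle of the pine (crop (415,195)), with the oak, brick and tray all in order and the gripper clear. Handing in.

```bash
python3 -c "
from workcell import *
print(hand_in())"
```

```text
the job is handed in; nothing more can be done
None
```

I packed the blue tray in the order asked and handed it in at about 30 s; the system confirmed the hand-in but returned no verdict. The last picture showed oak, thin brick, pine and tape measure all in place. I didn't go near the black cup after the first lift, and I didn't re-check it at the end.

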